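# Raise and lock the twist-lock hook stand at the braai

## Robot

A 7-joint arm with a two-finger parallel gripper is mounted at the origin on the work surface. World frame = base frame: x ahead of the robot, y to its left, z up, the work surface at z = 0. Lengths are in m, angles in rad, forces in N, time in s.
With the tool pointing down it reaches from about 0.4 to 0.85 m from the base axis. Payload 4.5 kg.
Tool frame: the origin (TCP) lies midway between the tips of the shut fingers; the grasp point (between the pads) lies 19 mm behind it; y points along the fingers, z is the direction in which the jaws open and shut, and the axes are right-handed (so a half turn about y gives the same grasp; the last joint's range is limited). The gripper opens to 88 mm and grips with 3 to 60 N. Pads are 18 mm wide; open, the fingers measure 123 mm over their backs; the gripper's body (75 mm by 187 mm) begins 45 mm behind the grasp point.
Start: joints at [-1.152, 0.689, -0.195, 1.565, 0.157, 0.902, -0.215], TCP at [0.235, 0.579, 0.239] pointing down, gripper open.
Joint ranges: [-3.01, 3.01], [-0.46, 2.08], [-1.47, 1.51], [0.13, 2.56], [-1, 4.14], [0.04, 2.09], [-2.66, 2.66]. Speed limits (rad/s): [2.57, 2.57, 3.14, 3.14, 3.14, 3.14, 3.14].

## Interface

Orientations are given as a unit quaternion [x, y, z, w].
In Python, from plant import r, snapshot, get_calibration, job, boxes_of gives the robot as it stands. The module is installed in compiled form; this text tells all that it offers.
- The arm moves only by the shell command python3 -m handwheel 'ROWS' [OPENING] [FORCE]. ROWS is JSON, a list that holds one entry, the list of rows, each a list of 6 numbers: the shift along the tool's x, y, z as a fraction of full scale, then the turn, a rotation vector about the tool's x, y, z as a fraction of full scale. In form: [[[x, y, z, wx, wy, wz], ...]]. A call has 1 to 12 rows; each row is the pose to reach, as a shift and turn from the pose commanded when the call began, along the tool's axes at that moment, turning the shorter way round; what a row does not reach only later rows make up. Full scale, the value 1, is 100 cm for a shift and 180 degrees for a turn. A row lasts 1/12 s, in which the tool goes at most 41.7 mm and 7.16 degrees, less where a joint would pass 70% of its speed; a pose out of reach is approached as far as the arm can. A call with a number of a shift or a turn outside -1 to 1 is refused whole. A call with a gripper value outside its range is refused whole. OPENING is the opening, from -1 (shut) to 1 (fully open), set as the call begins (- or left out, the last holds). The fingers move at their own pace and stop on an object; FORCE is the grip in N (left out, the last holds). Time passes only in rows, so rows that repeat a pose let the fingers close. It gives the time, the measured TCP pose, the force and the opening at its end, in the units of the state.
- r.get_state(): the state, without advancing time (a new reading comes with each control period).
- snapshot(name): name is "scene" or "side" or "wrist"; returns the picture (400x640x3 uint8, red, green, blue); there is no depth.
- get_calibration(name): a dict with "fx", "fy", "cx", "cy" (pixels), "T" (4x4, takes a point from camera to world coordinates). Camera axes: x right, y down, z forward; pixel columns grow to the right and rows downward; lengths in m; the calibration is good to about 2 mm. A picture is of the moment at which its call begins: read the wrist's pose just before it. get_calibration takes no time and is no camera call; for the wrist camera it gives the pose at the moment of the call.
- job.finish_job(): hands the job in, once; it reports no verdict.
Trained networks look in the newest picture that a camera, given by its name, has taken for a name from the list of things; names that differ only in an ending like _2 or _b are one class to them, and where a whole thing is asked for, a point or a joint stands for the part that bears it (a point fixed in the world has none). Each returns a list of dicts, best first, with "confidence" (0 to 1); they miss things now and then, are a little off and sometimes report something else, mostly with a low value. They report only what shows in the picture. A call takes as long as a camera call. They do not tell look-alikes from the thing itself.
- boxes_of(thing, camera): "bbox" ([left, top, right, bottom] in pixels, round what is visible of it).
The state is a dict: "clock": time; "q": joint angles; "qd": joint speeds; "joint_torque": joint torques, N m; "tool_pos": TCP position; "eef_rot": TCP orientation; "contact_force": force on the tool from outside, world axes, zero at the start; "moment": the same for the moment, N m; "opening": opening from 0.0 (shut) to 1.0 (fully open).
Only numpy, scipy, OpenCV 4.12 (cv2) and the standard library are available. Lean on these libraries where they do the work, as an engineer would, in place of code of your own. Each camera call takes 0.05 s, during which the arm holds its last target. There are 200 camera calls.

## Task

Raise the telescoping hook stand so that the long braai tools can hang clear: twist its wooden grip anticlockwise (seen from above) to unlock the mast, slide the mast all the way up until you feel it come up against its buffer, and twist it back clockwise all the way so that it locks there; then let go. Be gentle: do not drive the locking pin hard into its track or stop, and leave everything else on the table where it is.

Things in the scene. Friction and masses are not known exactly. Their poses are not given: they have to be found in the camera images.
- stand: Fixed lower part of the hook stand: black 110 x 110 x 8 mm foot plate bolted to the table, grey upright tube 26 mm across, top 146 mm above the table. Origin: underside of the plate on the tube's axis, z up. On the tube's outside is the locking track: an upright slot with a side pocket at its bottom and one at its top. The mast's grip turns and slides on this same upright axis.
- pin (a point): Outer end of the brass locking pin (6 mm thick), fixed to the mast and running in the track; 27 mm from the axis, 160 mm below the grip's centre, pointing along the grip's +x. Locked, it points along the stand's own +x. It enters the upper pocket only from the height where it meets the buffer to 3 mm below; lower down, twisting back presses it against the slot's wall.
- grip (a point): Centre of the beechwood grip block on top of the mast, on its axis; 182 mm above the table when down. Block 46 mm long (its x), 20 mm wide (its y: pinch across this from above), 40 mm high; z up. It rises and turns with the mast. Two 6 mm steel hook arms run out 68 mm along its +x and -x, 26 mm below this point, ends turned up to 6 mm below it. Moving mass about 0.3 kg.
- mast_lift (a joint): Height of the mast above its lowest position, m (0 = down). Unlocked it slides freely and sinks back if let go; locked at the bottom it has 2 mm of play. It rises until the pin meets a rubber buffer, hand-fitted so its height is known only as 62 to 102 mm of lift: find it by feel. The buffer gives about 1 mm per 5 N. Locked at the top and let go, the mast rests 3 to 4 mm below buffer contact.
- mast_twist (a joint): Twist of the mast, rad, about the upright axis, growing anticlockwise seen from above. 0 = fully home in a pocket (end stop), 0.95 = fully unlocked (end stop); the mast can slide from about 0.80. Starts between 0 and 0.12. Takes about 0.05 N m to turn and stays where it is left. The grip's yaw is the stand's yaw plus this twist.
- amber_jar: Bystander: amber glass jar with steel cap, 64 mm across, 85 mm high, near the stand. Origin under its centre.
- spice_tin: Bystander: steel tin with a hinged lid (shut), 88 x 63 x 57 mm, near the stand. Origin under its centre.
- clamp_hook: Bystander: red clamp-on hook, about 85 x 30 x 70 mm, near the stand. Origin under its clamp.
- grill_scraper: Bystander: grill scraper lying down, beechwood handle and steel blade, 295 mm long along x, 24 mm high. Origin under the front end of the handle.
- basting_brush: Bystander: black and red silicone basting brush lying down, 290 mm long along x, 18 mm high. Origin under the front part of the handle.
- pepper_mill: Bystander: dark wooden pepper mill, 52 mm across, 136 mm high. Origin under its centre.
- match_box: Bystander: cardboard match box, 110 x 65 x 22 mm. Origin under its centre.
Things that resemble listed ones, but are neither listed nor needed, are in the scene too. What is shaped like the stand but blue is not meant.

How it is judged:
By the outcome, as a careful person would: the job done as asked, in the order asked, and still so for the second after the job is handed in, with the robot touching nothing.
It also fails if it takes over 48 s, if anything falls off the work surface, if the arm or the gripper's body presses on something with over 40 N, if the wrist force passes 120 N, or if a joint passes its speed limit or range.

## Working session

There is one attempt and no reset: what is moved stays moved. The work goes in short steps, Python scripts to look and compute and a shell command to move; the robot and the scene stay as the last step left them, time stands still between calls to the robot, and variables do not carry over. Pictures are saved under pics/ and viewed, about 8 in all and at most 12, crops included, and the job is handed in when it is done.

```bash
mkdir -p pics; python3 - <<'E'
from plant import r, snapshot, get_calibration, boxes_of
import cv2,numpy as np
s=r.get_state();print({k:np.round(v,3).tolist() for k,v in s.items()})
ims=[]
for c in ("scene","side"):
    im=snapshot(c);cv2.imwrite(f"pics/{c}0.png",im[:,:,::-1])
    k=get_calibration(c);print(c,k["fx"],k["cx"],k["cy"],np.round(k["T"],4).tolist())
    for t in ("stand","grip","pin"):
        print(t,[(np.round(b["bbox"]).tolist(),round(b["confidence"],2)) for b in boxes_of(t,c)])
E
```

```text
{'clock': 0.0, 'q': [-1.152, 0.69, -0.195, 1.566, 0.157, 0.903, -0.215], 'qd': [-0.001, 0.0, 0.001, -0.0, -0.001, -0.002, 0.0], 'joint_torque': [-0.001, -52.757, -1.267, -15.342, -0.053, 0.007, 0.0], 'tool_pos': [0.234, 0.579, 0.238], 'eef_rot': [0.695, -0.135, 0.135, -0.693], 'contact_force': [0.214, -0.351, 0.402], 'moment': [-0.007, 0.013, 0.008], 'opening': 1.0}
scene 430.4698685972354 320.4242097766687 194.0019075726948 [[0.4039, 0.6861, -0.605, 1.3005], [0.9148, -0.2996, 0.2709, -0.3444], [0.0046, -0.6629, -0.7487, 1.0923], [0.0, 0.0, 0.0, 1.0]]
stand [([350.0, 190.0, 398.0, 253.0], 0.91), ([318.0, 122.0, 354.0, 184.0], 0.9), ([299.0, 168.0, 338.0, 233.0], 0.79), ([340.0, 176.0, 364.0, 208.0], 0.36)]
grip [([308.0, 169.0, 329.0, 197.0], 0.64), ([325.0, 119.0, 351.0, 171.0], 0.55), ([366.0, 186.0, 394.0, 242.0], 0.49)]
pin [([310.0, 168.0, 329.0, 198.0], 0.71), ([372.0, 191.0, 391.0, 222.0], 0.58), ([332.0, 124.0, 343.0, 137.0], 0.51)]
side 404.35783767288916 325.49140065216784 201.34174305894118 [[0.99, -0.0946, 0.1045, 0.3932], [-0.1401, -0.742, 0.6556, -0.7241], [0.0155, -0.6637, -0.7478, 0.9287], [0.0, 0.0, 0.0, 1.0]]
stand [([230.0, 143.0, 284.0, 213.0], 0.84), ([296.0, 179.0, 350.0, 240.0], 0.82), ([344.0, 138.0, 393.0, 204.0], 0.71)]
grip [([298.0, 175.0, 354.0, 193.0], 0.85), ([230.0, 144.0, 278.0, 164.0], 0.61), ([343.0, 139.0, 392.0, 156.0], 0.6)]
pin [([349.0, 137.0, 386.0, 159.0], 0.92), ([310.0, 174.0, 332.0, 192.0], 0.91), ([246.0, 140.0, 278.0, 164.0], 0.85), ([365.0, 207.0, 394.0, 231.0], 0.53)]
```

View pics/scene0.png

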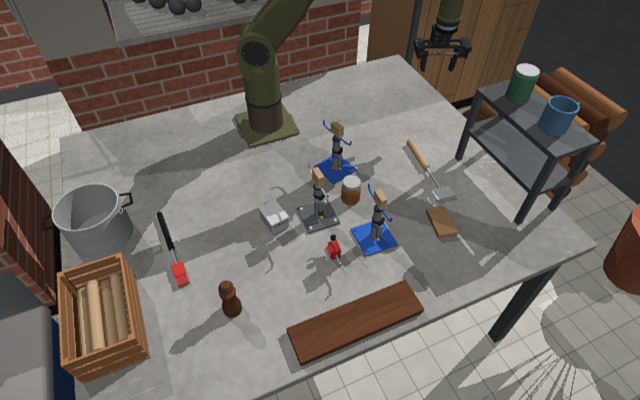

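View pics/side0.png

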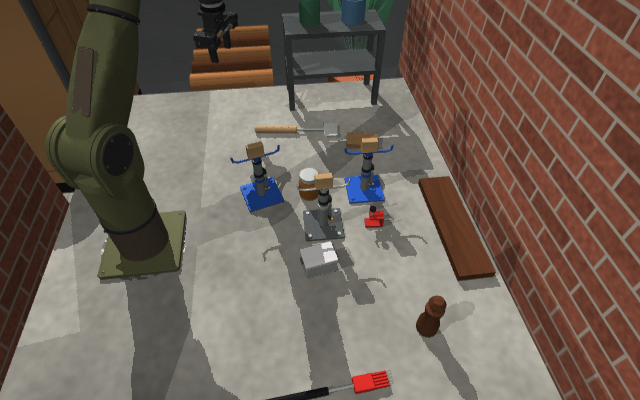

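Candidates for the stand: black-plate stand at scene (318,200) / side (323,210), blue ones at scene (336,150) & (378,220) / side (260,175) & (367,170). I choose the black-plate one; now a close crop to check it.

```bash
cat > h.py <<'E'
import numpy as np,cv2
from plant import r, snapshot, get_calibration, boxes_of
def ray(c,u,v,k=None):
    k=k or get_calibration(c);T=np.array(k["T"])
    return T[:3,3],T[:3,:3]@np.array([(u-k["cx"])/k["fx"],(v-k["cy"])/k["fy"],1])
def atz(c,u,v,z,k=None):
    o,d=ray(c,u,v,k);return o+d*(z-o[2])/d[2]
def proj(c,P,k=None):
    k=k or get_calibration(c);T=np.array(k["T"]);p=T[:3,:3].T@(np.array(P)-T[:3,3])
    return np.array([k["fx"]*p[0]/p[2]+k["cx"],k["fy"]*p[1]/p[2]+k["cy"]])
E
python3 - <<'E'
from h import *
print(atz("scene",318.5,176,.192),atz("side",323.5,181,.192))
a=cv2.imread("pics/scene0.png")[155:245,270:400];b=cv2.imread("pics/side0.png")[155:285,270:400]
a=cv2.resize(a,None,fx=4.5,fy=4.5,interpolation=cv2.INTER_CUBIC)[:, :400];b=cv2.resize(b[:90,:86],None,fx=4.6,fy=4.5,interpolation=cv2.INTER_CUBIC)
cv2.imwrite("pics/crop.png",np.hstack([a,b]))
E
```

```text
[0.50693574 0.00439518 0.192     ] [ 0.50083639 -0.00886383  0.192     ]
```

View pics/crop.png

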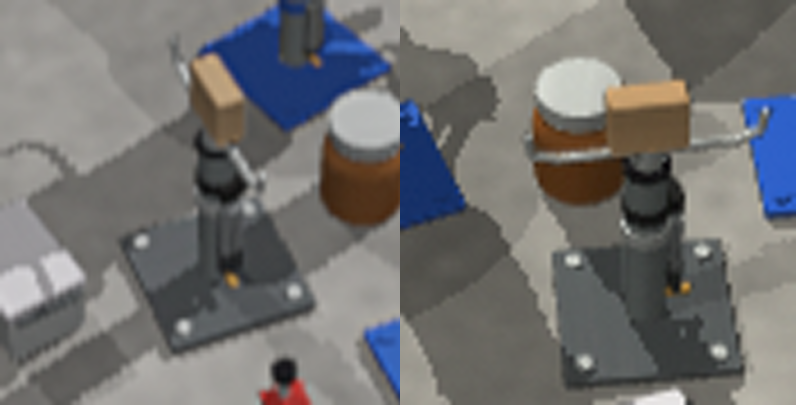

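```bash
python3 - <<'E'
from h import *
S=lambda x,y:(270+x/4.5,155+y/4.5)
D=lambda x,y:(270+(x-400)/4.6,155+y/4.5)
p=lambda c,f,x,y,z:np.round(atz(c,*f(x,y),z),4)[:2]
print("griptop",p("scene",S,211,78,.202),p("side",D,647,96,.202))
print("pin",p("scene",S,232,280,.022),p("side",D,685,288,.022))
sc=[p("scene",S,*q,.008) for q in((122,237),(313,297),(177,346))]
sd=[p("side",D,*q,.008) for q in((555,253),(722,240),(742,372),(567,380))]
print(sc,sd,np.mean(sd,0),(sc[0]+sc[1])/2)
for a,b in((sc[2],sc[1]),(sc[2],sc[0]),(sd[0],sd[1]),(sd[3],sd[2]),(sd[3],sd[0]),(sd[2],sd[1])):
    d=b-a;print(np.linalg.norm(d),np.degrees(np.arctan2(d[1],d[0])))
# grip top edges
g=[p("side",D,*q,.202) for q in((608,90),(685,82),(690,97),(608,107))]
print(g);print([np.degrees(np.arctan2(*(g[j]-g[i])[::-1])) for i,j in((0,1),(3,2))])
# arms
h=[p("side",D,529,140,.176),p("side",D,768,110,.176)];d=h[1]-h[0];print(h,np.linalg.norm(d),np.degrees(np.arctan2(d[1],d[0])))
from scipy.spatial.transform import Rotation as R
print(np.round(R.from_quat(r.get_state()["eef_rot"]).as_matrix(),3))
E
```

```text
griptop [0.5004 0.0022] [ 0.5021 -0.0022]
pin [0.527  0.0064] [0.5289 0.001 ]
[array([ 0.4484, -0.0461]), array([0.5539, 0.0574]), array([ 0.5549, -0.0476])] [array([0.452 , 0.0524]), array([0.5611, 0.0499]), array([ 0.5555, -0.0593]), array([ 0.4484, -0.0516])] [ 0.50425 -0.00215] [0.50115 0.00565]
0.10500476179678711 90.54565759341573
0.10651056285646032 179.19307054489764
0.10912863968729751 -1.3126891444933886
0.10737644061897374 -4.112228844718458
0.10406228903882521 88.01747613891563
0.10934349546269315 87.06432655357881
[array([0.4814, 0.0053]), array([0.5247, 0.0063]), array([ 0.5256, -0.0059]), array([ 0.4797, -0.0082])]
[np.float64(1.322992985167433), np.float64(2.8686309980652003)]
[array([ 0.4357, -0.0034]), array([0.5728, 0.0036])] 0.13727858536567167 2.9228481868066747
[[ 0.927 -0.     0.375]
 [-0.375 -0.     0.927]
 [-0.    -1.    -0.   ]]
```

The crop confirms it: black plate with corner bolts, steel arms, and an orange pin at the tube foot pointing along about +x. The stand is near (0.502, 0.001) with yaw about 0 and grip yaw about 2°. Moving above it now, with a rotation of about +24° around world z (tool −y).

```bash
python3 -m handwheel '[[[0.03,-0.03,-0.028,0,0,0],[0.06,-0.04,-0.056,0,-0.01,0],[0.09,-0.04,-0.084,0,-0.03,0],[0.12,-0.04,-0.112,0,-0.05,0],[0.15,-0.04,-0.14,0,-0.07,0],[0.18,-0.04,-0.168,0,-0.09,0],[0.21,-0.04,-0.196,0,-0.11,0],[0.24,-0.04,-0.224,0,-0.13,0],[0.27,-0.04,-0.252,0,-0.133,0],[0.30,-0.04,-0.28,0,-0.133,0],[0.325,-0.04,-0.304,0,-0.133,0],[0.34,-0.04,-0.318,0,-0.133,0]]]' 1 20
python3 - <<'E'
from h import *
from scipy.spatial.transform import Rotation as R
s=r.get_state();M=R.from_quat(s["eef_rot"]).as_matrix();p=np.array(s["tool_pos"])
print(np.round(M,3),p,s["q"],s["contact_force"])
print("to above:",M.T@(np.array([.502,.001,.28])-p))
E
```

```text
clock: 1.4
tool_pos: [0.4319, 0.1517, 0.2787]
eef_rot: [0.708, 0.01, -0.009, -0.706]
contact_force: [0.1, 1.0, 0.8]
opening: 1.001
[[ 1.     0.001 -0.027]
 [ 0.027 -0.003  1.   ]
 [ 0.    -1.    -0.003]] [0.43191021 0.15172264 0.27871829] [-0.19818447  0.42907143 -0.35316228  1.99010093  0.21445656  0.75840741
  0.91912629] [0.11828965 1.03199805 0.75177832]
to above: [ 0.06601396 -0.00085514 -0.15255478]
```

```bash
python3 -m handwheel '[[[0.015,0,-0.035,0,0,0],[0.03,0,-0.07,0,0,0],[0.045,0,-0.105,0,0,0],[0.06,0,-0.138,0,0,0],[0.066,0,-0.152,0,0,0],[0.066,0,-0.152,0,0,0],[0.066,0,-0.152,0,0,0]]]'
python3 - <<'E'
from h import *
from scipy.spatial.transform import Rotation as R
s=r.get_state();print(s["tool_pos"],s["contact_force"],s["moment"],s["q"])
im=snapshot("wrist");k=get_calibration("wrist");cv2.imwrite("pics/w1.png",im[:,:,::-1])
np.save("w1k.npy",k,allow_pickle=True);print(np.round(k["T"],3).tolist(),proj("wrist",[.502,.001,.202],k))
print(boxes_of("grip","wrist")[:2])
E
```

```text
clock: 1.98
tool_pos: [0.5014, 0.0067, 0.2786]
eef_rot: [-0.707, -0.011, 0.011, 0.707]
contact_force: [-0.7, 0.4, -0.1]
opening: 1.0
[0.50140669 0.00669792 0.27863535] [-0.68230401  0.39207028 -0.09439622] [0.08855566 0.03946834 0.00036135] [ 0.12228248  0.48669594 -0.34763139  1.87482404  0.21966687  0.81724216
  1.26234992]
[[-0.034, 0.951, 0.308, 0.421], [0.999, 0.032, 0.011, 0.005], [0.0, 0.308, -0.951, 0.425], [0.0, 0.0, 0.0, 1.0]] [311.98832686 215.61989467]
[{'bbox': [456.3, 0.0, 553.0, 68.7], 'confidence': 0.95}, {'bbox': [298.0, 109.1, 331.5, 281.1], 'confidence': 0.86}]
```

View pics/w1.png

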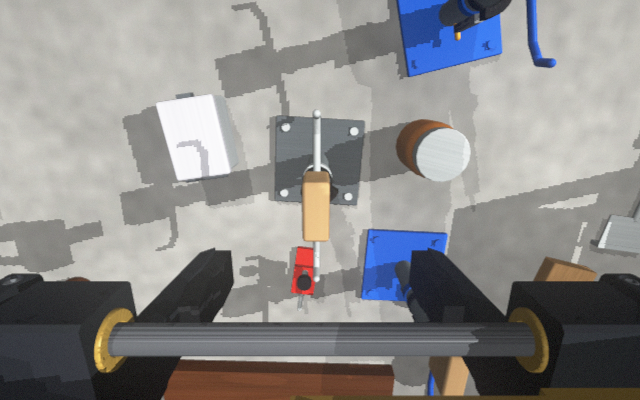

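The wrist view shows the grip block's top at about (316,218), with its steel arms running from (317,113) to (317,281). A blue stand's grip is at lower right, (450,375), outside the jaws. Computing the refined offset and neighbour clearance.

```bash
python3 - <<'E'
from h import *
k=np.load("w1k.npy",allow_pickle=True).item();print(k["fx"])
im=cv2.imread("pics/w1.png");cr=cv2.resize(im[100:290,270:370],None,fx=4,fy=3.1,interpolation=cv2.INTER_CUBIC)
hsv=cv2.cvtColor(im,cv2.COLOR_BGR2HSV);m=((hsv[:,:,0]>8)&(hsv[:,:,0]<25)&(hsv[:,:,1]>80)&(hsv[:,:,2]>90)).astype(np.uint8);m[:160]=0;m[250:]=0;m[:,:295]=0;m[:,340:]=0
for v in range(165,246,4):
    u=np.where(m[v])[0]; print(v,(u.min(),u.max(),im[v,u].mean(0).round()) if len(u) else None)
w=lambda u,v,z:np.round(atz("wrist",u,v,z,k),4)
print("arms tips",w(317,113,.176),w(317,279,.176))
print("blue2 side grip",atz("side",362,143,.202),"blue1",atz("side",254,148,.202), "blue arm ends",atz("side",347,151,.176),atz("side",392,150,.176))
cv2.imwrite("pics/w1c.png",cr)
E
```

```text
329.9404438127385
165 None
169 None
173 (np.int64(306), np.int64(328), array([ 92., 125., 154.]))
177 (np.int64(304), np.int64(328), array([ 89., 121., 147.]))
181 (np.int64(303), np.int64(328), array([ 90., 121., 148.]))
185 (np.int64(302), np.int64(329), array([136., 190., 225.]))
189 (np.int64(302), np.int64(329), array([136., 191., 226.]))
193 (np.int64(302), np.int64(329), array([135., 190., 226.]))
197 (np.int64(303), np.int64(329), array([136., 190., 227.]))
201 (np.int64(303), np.int64(329), array([136., 190., 227.]))
205 (np.int64(303), np.int64(328), array([137., 192., 229.]))
209 (np.int64(303), np.int64(328), array([137., 193., 229.]))
213 (np.int64(303), np.int64(328), array([138., 193., 230.]))
217 (np.int64(303), np.int64(328), array([138., 193., 230.]))
221 (np.int64(303), np.int64(328), array([139., 194., 230.]))
225 (np.int64(303), np.int64(328), array([139., 193., 230.]))
229 (np.int64(303), np.int64(328), array([139., 194., 230.]))
233 (np.int64(303), np.int64(328), array([140., 194., 231.]))
237 (np.int64(303), np.int64(328), array([140., 195., 230.]))
241 None
245 None
arms tips [0.4318 0.0022 0.176 ] [0.5691 0.0064 0.176 ]
blue2 side grip [0.62500504 0.11364285 0.202     ] blue1 [0.32958044 0.12899176 0.202     ] blue arm ends [0.58461622 0.1149697  0.176     ] [0.7113211  0.10358109 0.176     ]
```

View pics/w1c.png

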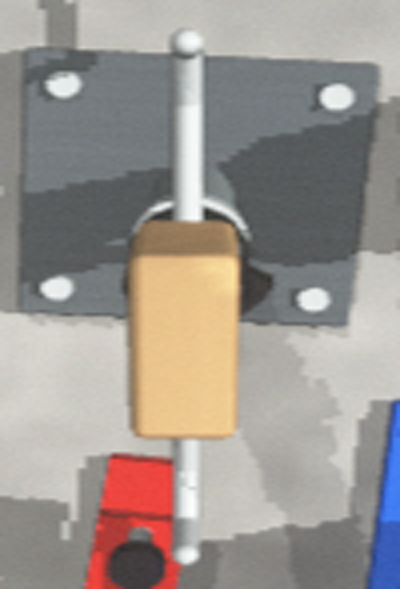

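```bash
python3 -m handwheel '[[[0,0.0,0,0,0,0],[-0.001,0.02,-0.001,0,0,0]]]' 0.14 20;  python3 - <<'E'
from h import *
from scipy.spatial.transform import Rotation as R
k=np.load("w1k.npy",allow_pickle=True).item()
g=atz("wrist",315.7,211.5,.202,k);print(g)
s=r.get_state();M=R.from_quat(s["eef_rot"]).as_matrix();p=np.array(s["tool_pos"])
print(p,M.T@(np.array([.5,.004,.167])-p),np.round(M,3))
E
```

```text
clock: 2.25
tool_pos: [0.5026, 0.0085, 0.2613]
eef_rot: [-0.706, -0.015, 0.01, 0.707]
contact_force: [1.8, 0.4, -0.7]
opening: 0.874
[0.49876986 0.00357877 0.202     ]
[0.5025735  0.00850773 0.26134155] [-0.00342976  0.09431296 -0.00453583] [[ 0.999  0.007 -0.036]
 [ 0.036  0.002  0.999]
 [ 0.007 -1.     0.001]]
```

```bash
python3 -m handwheel '[[[-0.001,0.02,-0.002,0,0,0],[-0.003,0.05,-0.004,0,0,0],[-0.003,0.075,-0.004,0,0,0],[-0.003,0.09,-0.004,0,0,0],[-0.003,0.094,-0.004,0,0,0],[-0.003,0.094,-0.004,0,0,0],[-0.003,0.094,-0.004,0,0,0],[-0.003,0.094,-0.004,0,0,0]]]';  python3 - <<'E'
from h import *
from scipy.spatial.transform import Rotation as R
s=r.get_state();M=R.from_quat(s["eef_rot"]).as_matrix();p=np.array(s["tool_pos"])
print(p,s["contact_force"],s["moment"],M.T@(np.array([.5,.004,.167])-p),np.round(M,3))
im=snapshot("wrist");k=get_calibration("wrist");cv2.imwrite("pics/w2.png",im[:,:,::-1]);np.save("w2k.npy",k,allow_pickle=True)
E
```

```text
clock: 2.92
tool_pos: [0.4983, 0.0027, 0.1659]
eef_rot: [-0.707, -0.013, 0.011, 0.707]
contact_force: [-0.0, -0.4, -0.1]
opening: 0.57
[0.49834939 0.0026895  0.16585788] [-0.0422698  -0.37011601 -0.10922837] [ 0.06195921 -0.00557878  0.02482987] [ 0.00169667 -0.00113761  0.00125439] [[ 0.999  0.002 -0.034]
 [ 0.034  0.     0.999]
 [ 0.002 -1.     0.   ]]
```

View pics/w2.png

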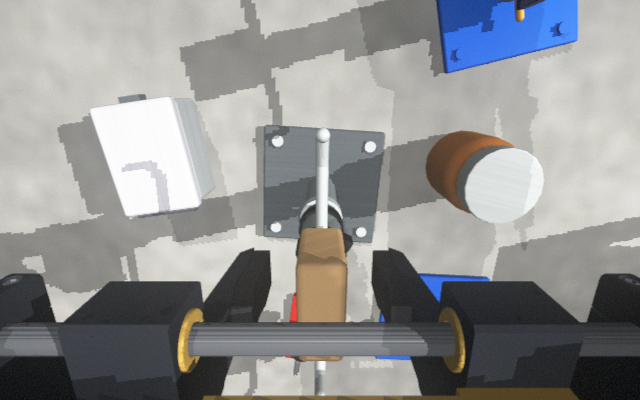

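The block sits centred between the fingers: top face at columns 298–346, finger tips at 271 and 372. Next I close gently and check x.

```bash
python3 - <<'E'
from h import *
k=np.load("w2k.npy",allow_pickle=True).item()
print(atz("wrist",322,310.5,.202,k),atz("wrist",298,263,.202,k),atz("wrist",346,358,.202,k))
E
python3 -m handwheel '[[[0.0015,0,0,0,0,0],[0.0015,0,0,0,0,0],[0.0015,0,0,0,0,0],[0.0015,0,0,0,0,0],[0.0015,0,0,0,0,0],[0.0015,0,0,0,0,0]]]' -1 15; python3 -c "
from h import *
s=r.get_state();print(s['contact_force'],s['moment'],s['tool_pos'],s['opening'],s['q'][6])"
```

```text
[0.49764111 0.00216917 0.202     ] [ 0.47708846 -0.00751744  0.202     ] [0.52047267 0.01292986 0.202     ]
clock: 3.47
tool_pos: [0.4991, 0.0026, 0.1648]
eef_rot: [-0.707, -0.012, 0.012, 0.707]
contact_force: [-0.8, 2.3, 1.6]
opening: 0.226
[-0.80065986  2.31456229  1.61796092] [ 0.27704397  0.07805571 -0.04871942] [0.49907002 0.00258868 0.16482624] 0.2259108266156592 1.1739441255759284
```

```bash
python3 -m handwheel '[[[0,0,0,0,-0.015,0],[0,0,0,0,-0.035,0],[0,0,0,0,-0.055,0],[0,0,0,0,-0.075,0],[0,0,0,0,-0.095,0],[0,0,0,0,-0.115,0],[0,0,0,0,-0.135,0],[0,0,0,0,-0.155,0],[0,0,0,0,-0.175,0],[0,0,0,0,-0.195,0],[0,0,0,0,-0.21,0],[0,0,0,0,-0.22,0]]]'; cat > st.py <<'E'
from h import *
from scipy.spatial.transform import Rotation as R
s=r.get_state();M=R.from_quat(s["eef_rot"]).as_matrix()
print("F",np.round(s["contact_force"],2),"M",np.round(s["moment"],3),"p",np.round(s["tool_pos"],4),"yaw",round(float(np.arctan2(M[1,0],M[0,0])),4),"tilt",np.round(M[:2,1],4),"op",round(s["opening"],3),"q7",round(s["q"][6],2),"t",s["clock"])
E
python3 st.py
```

```text
clock: 4.47
tool_pos: [0.4995, 0.0015, 0.1648]
eef_rot: [0.661, 0.251, -0.251, -0.661]
contact_force: [0.7, -2.4, 1.3]
opening: 0.224
F [ 0.65 -2.37  1.31] M [-0.179 -0.15  -0.04 ] p [0.4995 0.0015 0.1648] yaw 0.7255 tilt [ 0.0007 -0.0005] op 0.224 q7 1.66 t 4.4667
```

```bash
python3 -m handwheel '[[[0,0,0,0,-0.01,0],[0,0,0,0,-0.02,0],[0,0,0,0,-0.03,0],[0,0,0,0,-0.035,0],[0,0,0,0,-0.035,0]]]'; python3 st.py
```

```text
clock: 4.88
tool_pos: [0.4996, 0.0014, 0.1648]
eef_rot: [0.647, 0.287, -0.286, -0.646]
contact_force: [2.7, -4.0, 1.6]
opening: 0.223
F [ 2.72 -4.    1.62] M [-0.676 -0.477  0.042] p [0.4996 0.0014 0.1648] yaw 0.8344 tilt [ 0.0009 -0.0007] op 0.223 q7 1.74 t 4.8833
```

```bash
python3 -m handwheel '[[[0,-0.003,-0.001,0,0,0],[0,-0.007,-0.001,0,0,0],[0,-0.012,-0.001,0,0,0],[0,-0.015,-0.001,0,0,0],[0,-0.015,-0.001,0,0,0]]]'; python3 st.py
```

```text
clock: 5.3
tool_pos: [0.4996, 0.0014, 0.1803]
eef_rot: [0.647, 0.286, -0.286, -0.646]
contact_force: [1.6, -2.1, -3.6]
opening: 0.226
F [ 1.56 -2.07 -3.59] M [-0.483 -0.375  0.037] p [0.4996 0.0014 0.1803] yaw 0.8341 tilt [ 0.0001 -0.0002] op 0.226 q7 1.76 t 5.3
```

```bash
python3 -m handwheel '[[[0,-0.005,0,0,0,0],[0,-0.012,0,0,0,0],[0,-0.019,0,0,0,0],[0,-0.026,0,0,0,0],[0,-0.032,0,0,0,0],[0,-0.037,0,0,0,0],[0,-0.041,0,0,0,0],[0,-0.041,0,0,0,0]]]' -1 20; python3 st.py
```

```text
clock: 5.97
tool_pos: [0.4996, 0.0014, 0.2215]
eef_rot: [0.647, 0.286, -0.286, -0.646]
contact_force: [0.9, -2.9, -2.4]
opening: 0.229
F [ 0.88 -2.86 -2.38] M [-0.457 -0.238  0.043] p [0.4996 0.0014 0.2215] yaw 0.8341 tilt [ 0.0003 -0.0002] op 0.229 q7 1.82 t 5.9667
```

```bash
cat > ck.py <<'E'
import sys
from plant import r
s=r.get_state();print(round(s["tool_pos"][2],4),[round(float(v),2) for v in s["contact_force"]])
sys.exit(s["contact_force"][2]<-7)
E
python3 -m handwheel '[[[0,-0.001,0,0,0,0],[0,-0.002,0,0,0,0],[0,-0.003,0,0,0,0],[0,-0.003,0,0,0,0]]]' >/dev/null && python3 ck.py && python3 -m handwheel '[[[0,-0.001,0,0,0,0],[0,-0.002,0,0,0,0],[0,-0.003,0,0,0,0],[0,-0.003,0,0,0,0]]]' >/dev/null && python3 ck.py && python3 -m handwheel '[[[0,-0.001,0,0,0,0],[0,-0.002,0,0,0,0],[0,-0.003,0,0,0,0],[0,-0.003,0,0,0,0]]]' >/dev/null && python3 ck.py && python3 -m handwheel '[[[0,-0.001,0,0,0,0],[0,-0.002,0,0,0,0],[0,-0.003,0,0,0,0],[0,-0.003,0,0,0,0]]]' >/dev/null && python3 ck.py && python3 -m handwheel '[[[0,-0.001,0,0,0,0],[0,-0.002,0,0,0,0],[0,-0.003,0,0,0,0],[0,-0.003,0,0,0,0]]]' >/dev/null && python3 ck.py
```

```text
0.2236 [1.26, -3.42, -2.5]False
```

```bash
sed -i 's/sys.exit(\(.*\))$/sys.exit(int(\1))/' ck.py
python3 -m handwheel '[[[0,-0.001,0,0,0,0],[0,-0.002,0,0,0,0],[0,-0.003,0,0,0,0],[0,-0.003,0,0,0,0]]]' >/dev/null && python3 ck.py && python3 -m handwheel '[[[0,-0.001,0,0,0,0],[0,-0.002,0,0,0,0],[0,-0.003,0,0,0,0],[0,-0.003,0,0,0,0]]]' >/dev/null && python3 ck.py && python3 -m handwheel '[[[0,-0.001,0,0,0,0],[0,-0.002,0,0,0,0],[0,-0.003,0,0,0,0],[0,-0.003,0,0,0,0]]]' >/dev/null && python3 ck.py && python3 -m handwheel '[[[0,-0.001,0,0,0,0],[0,-0.002,0,0,0,0],[0,-0.003,0,0,0,0],[0,-0.003,0,0,0,0]]]' >/dev/null && python3 ck.py && python3 -m handwheel '[[[0,-0.001,0,0,0,0],[0,-0.002,0,0,0,0],[0,-0.003,0,0,0,0],[0,-0.003,0,0,0,0]]]' >/dev/null && python3 ck.py
```

```text
0.2268 [1.72, -1.89, -3.46]
0.2299 [0.31, -2.78, -1.94]
0.2329 [0.35, -2.77, -3.68]
0.2359 [0.67, -2.31, -3.48]
0.2389 [-0.64, -3.19, -2.53]
```

```bash

python3 -m handwheel '[[[0,-0.001,0,0,0,0],[0,-0.002,0,0,0,0],[0,-0.003,0,0,0,0],[0,-0.003,0,0,0,0]]]' >/dev/null && python3 ck.py && python3 -m handwheel '[[[0,-0.001,0,0,0,0],[0,-0.002,0,0,0,0],[0,-0.003,0,0,0,0],[0,-0.003,0,0,0,0]]]' >/dev/null && python3 ck.py && python3 -m handwheel '[[[0,-0.001,0,0,0,0],[0,-0.002,0,0,0,0],[0,-0.003,0,0,0,0],[0,-0.003,0,0,0,0]]]' >/dev/null && python3 ck.py && python3 -m handwheel '[[[0,-0.001,0,0,0,0],[0,-0.002,0,0,0,0],[0,-0.003,0,0,0,0],[0,-0.003,0,0,0,0]]]' >/dev/null && python3 ck.py && python3 -m handwheel '[[[0,-0.001,0,0,0,0],[0,-0.002,0,0,0,0],[0,-0.003,0,0,0,0],[0,-0.003,0,0,0,0]]]' >/dev/null && python3 ck.py && python3 -m handwheel '[[[0,-0.001,0,0,0,0],[0,-0.002,0,0,0,0],[0,-0.003,0,0,0,0],[0,-0.003,0,0,0,0]]]' >/dev/null && python3 ck.py; python3 st.py
```

```text
0.2419 [-0.45, -2.04, -3.03]
0.2443 [1.58, -2.05, -9.83]
F [ 1.58 -2.05 -9.83] M [-0.468 -0.261  0.029] p [0.4996 0.0014 0.2443] yaw 0.8342 tilt [-0.0006  0.0002] op 0.224 q7 1.85 t 8.6333
```

```bash
python3 -m handwheel '[[[0,0.001,0,0,0,0],[0,0.0025,0,0,0,0],[0,0.0035,0,0,0,0],[0,0.0035,0,0,0,0]]]'>/dev/null;  python3 st.py; python3 -m handwheel '[[[0,0,0,0,0.008,0],[0,0,0,0,0.016,0],[0,0,0,0,0.024,0],[0,0,0,0,0.032,0],[0,0,0,0,0.032,0]]]' >/dev/null; python3 st.py
```

```text
F [-0.26 -3.01 -3.86] M [-0.532  0.043  0.039] p [0.4997 0.0015 0.2412] yaw 0.8342 tilt [-0.0001 -0.0001] op 0.224 q7 1.84 t 8.9667
F [-1.83 -2.27 -2.59] M [-0.478  0.265 -0.05 ] p [0.4996 0.0015 0.2413] yaw 0.7318 tilt [-0.0003 -0.0001] op 0.225 q7 1.76 t 9.3833
```

```bash
python3 -m handwheel '[[[0,0,0,0,0.008,0],[0,0,0,0,0.016,0],[0,0,0,0,0.024,0],[0,0,0,0,0.03,0],[0,0,0,0,0.03,0]]]' >/dev/null; python3 st.py
```

```text
F [-2.04 -1.81 -2.13] M [-0.368  0.539 -0.048] p [0.4995 0.0017 0.2412] yaw 0.6382 tilt [-0.0005  0.0001] op 0.224 q7 1.69 t 9.8
```

```bash
python3 -m handwheel '[[[0,0,0,0,0.01,0],[0,0,0,0,0.027,0],[0,0,0,0,0.044,0],[0,0,0,0,0.061,0],[0,0,0,0,0.078,0],[0,0,0,0,0.095,0],[0,0,0,0,0.112,0],[0,0,0,0,0.129,0],[0,0,0,0,0.146,0],[0,0,0,0,0.16,0],[0,0,0,0,0.17,0],[0,0,0,0,0.17,0]]]' >/dev/null; python3 st.py
```

```text
F [-4.68  1.2  -2.6 ] M [ 0.242  0.798 -0.087] p [0.4992 0.0025 0.2411] yaw 0.1047 tilt [-0.001  0.001] op 0.223 q7 1.28 t 10.8
```

```bash
cat > cm.py <<'E'
import sys,numpy as np
from plant import r
from scipy.spatial.transform import Rotation as R
s=r.get_state();M=R.from_quat(s["eef_rot"]).as_matrix()
print("yaw",round(float(np.arctan2(M[1,0],M[0,0])),4),np.round(s["tool_pos"],4),"F",np.round(s["contact_force"],1),"M",np.round(s["moment"],3))
sys.exit(int(s["moment"][2]<-0.2))
E
python3 -m handwheel '[[[-0.0005,0,0,0,0.003,0],[-0.001,0,0,0,0.008,0],[-0.001,0,0,0,0.012,0],[-0.001,0,0,0,0.012,0]]]' >/dev/null; python3 cm.py && python3 -m handwheel '[[[0,0,0,0,0.003,0],[0,0,0,0,0.006,0],[0,0,0,0,0.008,0],[0,0,0,0,0.008,0]]]' >/dev/null && python3 cm.py && python3 -m handwheel '[[[0,0,0,0,0.003,0],[0,0,0,0,0.006,0],[0,0,0,0,0.006,0]]]' >/dev/null && python3 cm.py && python3 -m handwheel '[[[0,0,0,0,0.003,0],[0,0,0,0,0.006,0],[0,0,0,0,0.006,0]]]' >/dev/null && python3 cm.py && python3 -m handwheel '[[[0,0,0,0,0.002,0],[0,0,0,0,0.004,0],[0,0,0,0,0.004,0]]]' >/dev/null && python3 cm.py
```

```text
yaw 0.0677 [0.4991 0.0024 0.2413] F [-2.4  3.3 -4.1] M [ 0.798  0.453 -0.006]
yaw 0.0427 [0.4991 0.0024 0.2413] F [-2.6  4.8 -4.1] M [0.956 0.452 0.042]
yaw 0.0238 [0.4991 0.0025 0.2413] F [-2.3  5.  -3.8] M [0.95  0.452 0.063]
yaw 0.0049 [0.4991 0.0025 0.2413] F [-2.6  5.3 -3.4] M [0.954 0.503 0.012]
yaw -0.0075 [0.4991 0.0025 0.2413] F [-2.   4.8 -4.5] M [0.979 0.485 0.004]
```

```bash
python3 -m handwheel '[[[0,0,0.0005,0,0,0],[0,0,0.001,0,0.003,0],[0,0,0.001,0,0.003,0]]]' >/dev/null; python3 cm.py && python3 -m handwheel '[[[0,0,0,0,0.002,0],[0,0,0,0,0.003,0],[0,0,0,0,0.003,0]]]' >/dev/null && python3 cm.py && python3 -m handwheel '[[[0,0,0,0,0.002,0],[0,0,0,0,0.003,0],[0,0,0,0,0.003,0]]]' >/dev/null && python3 cm.py && python3 -m handwheel '[[[0,0,0,0,0.002,0],[0,0,0,0,0.003,0],[0,0,0,0,0.003,0]]]' >/dev/null && python3 cm.py
```

```text
yaw -0.0179 [0.4991 0.0026 0.2413] F [-1.5  4.1 -3. ] M [0.808 0.373 0.015]
yaw -0.0267 [0.4991 0.0026 0.2413] F [-1.2  4.5 -3.7] M [0.893 0.209 0.02 ]
yaw -0.0352 [0.4991 0.0026 0.2413] F [-0.4  4.2 -3.3] M [0.884 0.229 0.396]
yaw -0.045 [0.499  0.0026 0.2413] F [-0.7  4.7 -4. ] M [0.947 0.184 0.576]
```

```bash
python3 -m handwheel '[[[0,0,0,0,-0.0045,0],[0,0.001,0,0,-0.0045,0],[0,0.001,0,0,-0.0045,0],[0,0.001,0,0,-0.0045,0]]]' >/dev/null; python3 cm.py;  python3 -m handwheel '[[[0,0.0005,0,0,0,0],[0,0.001,0,0,0,0],[0,0.001,0,0,0,0]]]' >/dev/null; python3 cm.py
```

```text
yaw -0.0319 [0.499  0.0025 0.2401] F [-0.8  4.6 -3.9] M [0.996 0.083 0.19 ]
yaw -0.0319 [0.499  0.0026 0.2392] F [-0.3  5.2 -3.2] M [1.009 0.123 0.242]
```

```bash
python3 -m handwheel '[[[0,0.0003,0,0,0,0],[0,0.0006,0,0,0,0],[0,0.0006,0,0,0,0]]]' >/dev/null; python3 cm.py;  python3 -m handwheel '[[[0,0.0003,0,0,0,0],[0,0.0006,0,0,0,0],[0,0.0006,0,0,0,0]]]' >/dev/null; python3 cm.py
```

```text
yaw -0.0319 [0.4991 0.0026 0.239 ] F [-0.8  5.1  0.7] M [1.034 0.278 0.211]
yaw -0.032 [0.4991 0.0026 0.2389] F [-1.7  4.4  4.8] M [1.014 0.589 0.157]
```

```bash
python3 -m handwheel '[[[0,-0.0005,0,0,0,0],[0,-0.0005,0,0,0,0]]]' >/dev/null; python3 cm.py;  python3 -m handwheel '[[[0,0,0,0,0,0],[0,0,0,0,0,0],[0,0,0,0,0,0],[0,0,0,0,0,0],[0,0,0,0,0,0]]]' 0.14; python3 cm.py; python3 - <<'E'
from h import *
cv2.imwrite("pics/w3.png",snapshot("wrist")[:,:,::-1])
E
```

```text
yaw -0.0319 [0.499  0.0026 0.239 ] F [-2.1  4.2  1.7] M [1.004 0.367 0.188]
clock: 14.88
tool_pos: [0.499, 0.0016, 0.2385]
eef_rot: [0.707, -0.011, 0.012, -0.707]
contact_force: [-0.0, 0.1, -0.4]
opening: 0.561
yaw -0.0326 [0.499  0.0016 0.2385] F [-0.   0.1 -0.4] M [0.019 0.016 0.033]
```

View pics/w3.png

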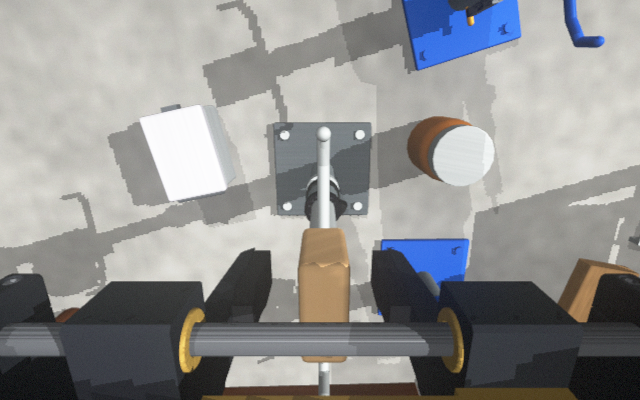

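The fingers are off the block, the mast stays up (block still between the fingers with the tool at z = 0.239), and the grip lines up with the plate (plate edges square at 275–371). Retreating straight up, then a final check.

```bash
python3 -m handwheel '[[[0,-0.01,0,0,0,0],[0,-0.03,0,0,0,0],[0,-0.055,0,0,0,0],[0,-0.08,0,0,0,0],[0,-0.105,0,0,0,0],[0,-0.12,0,0,0,0],[0,-0.12,0,0,0,0],[0,-0.12,0,0,0,0],[0,-0.12,0,0,0,0]]]'; python3 - <<'E'
from h import *
a=snapshot("side");b=snapshot("wrist");k=get_calibration("wrist")
o=cv2.imread("pics/side0.png")
A=cv2.resize(a[120:290,220:420,::-1],(400,340));O=cv2.resize(o[120:290,220:420],(400,340))
cv2.imwrite("pics/fin.png",np.vstack([np.hstack([O,A]),cv2.resize(np.ascontiguousarray(b[60:400,100:600,::-1]),(380,258))[:, :].copy() if 0 else np.hstack([cv2.resize(np.ascontiguousarray(b[:,:,::-1]),(400,250)),np.zeros((250,400,3),np.uint8)])]))
for z in (.202,.202+.075,.202+.079): print(z,proj("wrist",[.499,.0025,z],k).round(1),proj("side",[.499,.0025,z]).round(1))
E
```

```text
clock: 15.68
tool_pos: [0.4981, 0.0021, 0.3574]
eef_rot: [0.707, -0.012, 0.01, -0.707]
contact_force: [0.3, -0.0, -0.3]
opening: 0.567
0.202 [322.3 187.9] [322.2 175.2]
0.277 [322.6 214.5] [322.5 153. ]
0.281 [322.6 216.4] [322.5 151.7]
```

View pics/fin.png

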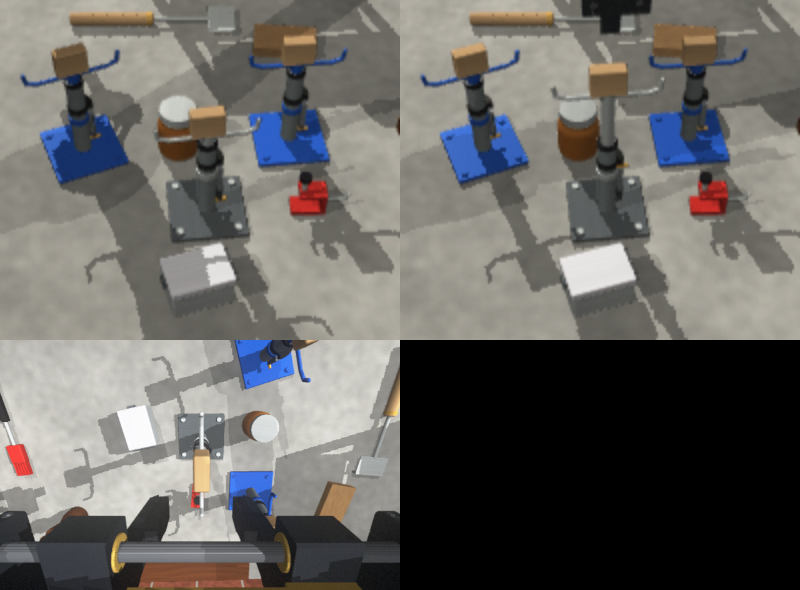

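The side view (before on the left, after on the right) shows the mast raised, the grip top at about the predicted row, and the pin at the top of the track. Nothing else has moved. Handing in.

```bash
python3 -c "
from plant import job,r
print(job.finish_job(),r.get_state()['clock'])"
```

```text
the job is handed in; nothing more can be done
the job is handed in; nothing more can be done
```

The hook stand is raised and locked. I handed the job in at about 16 s of the 48 s allowed; the hand-in reports no verdict.

- **Unlocking:** I pinched the black-plate stand's grip and twisted it anticlockwise to about 0.87 rad.
- **Raising:** I slid the mast up in small steps until the upward resistance grew by about 7 N. That put the buffer contact at about 78 mm of lift.
- **Locking:** I backed off about 1.5 mm and twisted clockwise to the end stop. I then eased off, set the pin down on the pocket floor and let go.

**Last checks:**
- **Release:** after letting go, the force on the tool was about 0 and the mast stayed up, about 4 mm below buffer contact as expected.
- **Alignment:** the grip lines up with the stand, and the pin shows at the top of the track.
- **Bystanders:** those near the stand look unmoved in the before and after pictures. I did not compare the pepper mill and basting brush, which were outside that crop.

**Less than ideal:**
- **End stop:** the stop was felt at up to about 0.58 N m, roughly 20 N at the pin, for a moment before I relaxed it. That is firmer than I intended.
- **Side force:** about 5 N of steady side force acted during the twists, from a grasp slightly off the axis.
- **Twist angle:** I inferred the final twist from the stop and the yaw, and did not measure it directly.

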